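# Set the sliding stop against a gearbox valve body

## Robot

A 6-joint arm with a two-finger parallel gripper is mounted at the origin on the work surface. World frame = base frame: x ahead of the robot, y to its left, z up, the work surface at z = 0. Lengths are in m, angles in degrees, forces in N, time in s.
With the tool pointing down it reaches from about 0.25 to 0.725 m from the base axis. Payload 9.7 kg.
Tool frame: the origin (TCP) lies midway between the tips of the shut fingers; the grasp point (between the pads) lies 19 mm behind it; x points along the fingers, y is the direction in which the jaws open and shut, and the axes are right-handed (so a half turn about x gives the same grasp; the last joint's range is limited). The gripper opens to 85 mm and grips with 20 to 120 N. Pads are 22 mm wide; open, the fingers measure 114 mm over their backs; the gripper's body (76 mm by 85 mm) begins 54 mm behind the grasp point. The pads swing forward as they close: fully open they stand 13 mm farther back than shut.
Start: joints at [-76.948, 4.979, 10.078, 95.1, 0, 90], TCP at [0.124, -0.536, 0.231] pointing down, gripper open.
Joint ranges: [-179.16, 179.16], [-48.56, 103.87], [-65.8, 70.77], [-126.05, 130.52], [-82.76, 87.17], [-180, 180]. Speed limits (degrees/s): [127.2, 127.2, 147.25, 180, 180, 180].

## Interface

Orientations are given as [roll, pitch, yaw] about the fixed x, y, z axes, in that order (R = Rz(yaw) Ry(pitch) Rx(roll)).
In Python, from workcell import bot, cams gives the robot as it stands.
- The arm moves only by the tool apply_moves, never from a script. Its argument "commands" is a list of rows, each a list of 5 numbers: the shift along the tool's x, y, z in m, then the turn about the tool's x in rad, then the opening, from -1 (shut) to 1 (fully open). In form: [[tx, ty, tz, roll, hand], ...]. A call has 1 to 12 rows; each row is the pose to reach, as a shift and turn from the pose measured when the call began, along the tool's axes at that moment; what a row does not reach only later rows make up. A row lasts 1/10 s, in which the tool goes at most 50 mm and 8.59 degrees, less where a joint would pass 70% of its speed; a pose out of reach is approached as far as the arm can. A call with a gripper value outside its range is refused whole. The fingers move at their own pace and stop on an object; "newtons" is the grip in N (left out, the last holds). Time passes only in rows, so rows that repeat a pose let the fingers close. It gives the time, the measured TCP pose, the force and the opening at its end, in the units of the state.
- bot.get_obs(): the state, without advancing time (a new reading comes with each control period).
- cams.camera(name): name is "scene" or "top"; returns a dict with "frame" (384x512x3 uint8, blue, green, red), "depth" (384x512 float32, m along the optical axis (not along the pixel's ray), 0 where there is no reading), "camera_matrix" (3x3 intrinsics, pixels), "D" ([k1, k2, p1, p2, k3] as OpenCV has them; the pictures are not rectified), "R" (3x3) and "t" (3): a world point X has camera coordinates R X + t. Camera axes: x right, y down, z forward; pixel columns grow to the right and rows downward; lengths in m; the calibration is good to about 2 mm. A picture is of the moment at which its call begins.
- bot.job_done(): hands the job in, once; it reports no verdict.
Trained networks look in the newest picture that a camera, given by its name, has taken for a name from the list of things; names that differ only in an ending like _2 or _b are one class to them, and where a whole thing is asked for, a point or a joint stands for the part that bears it (a point fixed in the world has none). Each returns a list of dicts, best first, with "confidence" (0 to 1); they miss things now and then, are a little off and sometimes report something else, mostly with a low value. They report only what shows in the picture. A call takes as long as a camera call.
- cams.spot_in(name, camera): "rect" ([left, top, right, bottom] in pixels, round what is visible of it).
The state is a dict: "time": time; "q": joint angles; "qd": joint speeds; "joint_efforts": joint torques, N m; "ee_pos": TCP position; "tcp_rot": TCP orientation; "wrist_force": force on the tool from outside, world axes, zero at the start; "torque": the same for the moment, N m; "opening": finger opening in m.
Only numpy, scipy, OpenCV 4.12 (cv2) and the standard library are available. Lean on these libraries where they do the work, as an engineer would, in place of code of your own. Each camera call takes 0.05 s, during which the arm holds its last target. There are 200 camera calls.

## Task

Hold the release bar of the sliding stop up and slide the stop along its rail until its rubber buffer just touches the gearbox valve body. Then let the bar down and ease the stop back from the valve body, gently, only until the bar drops fully into the nearest notch. Leave the stop locked there and let go; do not shove the valve body, force the latch against its notches or disturb the other things on the bench.

Things in the scene. Friction and masses are not known exactly. Their poses are not given: they have to be found in the camera images.
- slide_rail: Fixed steel base plate 130 mm wide, 550 mm long, 12 mm thick on the bench, with two guide bars to 32 mm above the bench (16 mm wide, centred 35 mm either side of the middle). Origin on the bench on the middle line, 250 mm from the parking (-y) end, 300 mm from the other. y is the sliding direction, towards the valve body; x across; z up.
- stop (a joint): Travel of the sliding stop along the rail's +y, m; at 0 the middle of the stop is at y = -0.17 in the rail's frame; range -0.01 to 0.28. It starts parked at 0 to 0.03, latch down in the parking slot. The stop is an aluminium block 126 mm wide, 90 mm long along y, top 71 mm above the bench; it slides with about 2 N of friction.
- release_bar (a joint): Lift of the release bar, m: 0 is fully down in a notch or the parking slot, about 0.008 is resting on a tooth (not caught), above that the stop is free to slide, 0.014 is the hard upper stop. A spring and its weight press it down with 4 N (down) to 5.4 N (fully up).
- bar_grip (a point): Centre of the release bar's steel cross-bar, the part to grip: 12 mm thick along the rail, 14 mm high, 116 mm long across the rail, centre 140 mm above the bench when down, over the middle of the stop; 62 mm of open space below it. Two 10 mm posts carry it, 52 mm either side of the centre. x along the cross-bar, y the sliding direction, z up.
- bar_pawl (a point): Tip of the latch pawl under the middle of the release bar, 6 mm wide, 20 mm above the bench when down. It engages a fixed notched strip between the guides: a long parking slot at the -y end, then square teeth 6 mm wide, 10 mm wide and 8 mm deep notches between (16 mm pitch; 2 mm play either way). The strip's place along the rail varies by 8 mm either way and is not measured.
- stop_face (a point): Centre of the front of the rubber buffer (60 mm wide, 22 mm high) on the stop, 55 mm ahead (+y) of the middle of the stop, 50 mm above the bench; axes as the rail's.
- valve_face (a point): Centre of the end face of the valve body that the buffer meets, 50 mm above the bench; axes as the valve body's.
- valve_body: Gearbox valve body, a loose, heavy (4 kg) aluminium casting with a row of round steel solenoids on it, 104 mm wide, 150 mm long along the rail, 47 mm high, lying on the guides (underside 32 mm above the bench, top at 79 mm). Origin at the centre of its underside; axes as the rail's. Some 20 to 30 N would shift it.
- cup: Bystander: steel cup, 68 mm across, 75 mm high, standing on the bench beyond the rail; origin at the centre of its underside.
- wrench: Bystander: 180 mm steel wrench lying on the bench beyond the rail; origin at its underside.
- socket: Bystander: deep steel socket, 32 mm across, 55 mm high, standing on the bench beyond the rail; origin at the centre of its underside.

How it is judged (in metres and radians):
On the way, in this order (a step that is already met when the one before it is completed fails the run):
1. the release bar is lifted clear of the teeth (more than 9 mm) (value of joint release_bar above 0.009 m), for 0.1 s.
2. the stop touches the valve body with the bar still held up (contact force between stop and valve_body above 0.8 N and value of joint release_bar above 0.0085 m), for 0.1 s.
At the end, for the whole second after the job is handed in: The release bar is fully down in a notch (within 2 mm), the buffer is less than 18 mm from the valve body's face (the nearest notch), the stop is at rest and the valve body is within 5 mm of where it lay (value of joint release_bar below 0.002 m and y of valve_face in the frame of stop_face below 0.018 m and distance of valve_body from where it was at the start of the episode below 0.005 m and not (velocity of joint stop above 0.005 m/s) and not (velocity of joint stop below -0.005 m/s)); the robot touches nothing.
It fails at once if the stop presses the valve body with more than 25 N (contact force between stop and valve_body above 25 N).
It fails at once if the valve body is shifted by more than 5 mm (distance of valve_body from where it was at the start of the episode above 0.005 m).
It fails at once if the latch is forced against a notch with more than 40 N (contact force between release_bar and rack above 40 N).
It fails at once if the cup, wrench or socket is moved by more than 20 mm (distance of any of cup, wrench, socket from where it was at the start of the episode above 0.02 m).
It also fails if it takes over 58 s, if anything falls off the work surface, if the arm or the gripper's body presses on something with over 40 N, if the wrist force passes 120 N, or if a joint passes its speed limit or range.

## Working session

There is one attempt and no reset: what is moved stays moved. The work goes in short steps, Python scripts to look and compute and a tool call to move; the robot and the scene stay as the last step left them, time stands still between calls to the robot, and variables do not carry over. Pictures are saved under pics/ and viewed, about 8 in all and at most 12, crops included, and the job is handed in when it is done.

Besides the shell and the picture viewer there is one more tool, called after "Request:" as a command line: name --pt "numbers of a row" for each row, then --argument value for the rest. apply_moves: Moves the arm, as the interface text tells. Its arguments: {"type":"object","properties":{"commands":{"type":"array"},"newtons":{"type":"number"}},"required":["commands"]}

```bash
ls; mkdir -p pics
cat > h.py <<'E'
import numpy as np, cv2
from workcell import bot, cams
def world(c,u,v,d=None):
    p=cv2.undistortPoints(np.array([[[u,v]]],float),c["camera_matrix"],np.array(c["D"]))[0,0]
    d=c["depth"][int(v),int(u)] if d is None else d
    return c["R"].T@(np.array([p[0],p[1],1])*d-np.array(c["t"]))
def cloud(c):
    h,w=c["depth"].shape; vv,uu=np.mgrid[:h,:w]
    p=cv2.undistortPoints(np.stack([uu,vv],-1).reshape(-1,1,2).astype(float),c["camera_matrix"],np.array(c["D"]))[:,0]
    d=c["depth"].reshape(-1,1); P=(np.c_[p,np.ones(len(p))]*d-np.array(c["t"]))@c["R"]
    P[d[:,0]<=0]=np.nan
    return P.reshape(h,w,3)
E
python3 - <<'E'
from h import *
print(bot.get_obs())
ims=[]
for n in("scene","top"):
    c=cams.camera(n); np.savez("c_"+n+".npz",**{k:np.array(v) for k,v in c.items()}); im=c["frame"].copy()
    print(n,-c["R"].T@np.array(c["t"]))
    for o in("slide_rail","stop","release_bar","valve_body","cup","wrench","socket"):
        for r in cams.spot_in(o,n)[:1]:
            print(o,np.round(r["rect"]),round(r["confidence"],2))
    cv2.imwrite(f"pics/{n}0.png",im)
E
```

```text
pics
{'time': 0.0, 'q': array([-7.69484642e+01,  5.00919226e+00,  1.00331885e+01,  9.51008171e+01,
       -1.42050389e-03,  8.99989907e+01]), 'qd': array([-0.11962023,  0.06519419, -0.03706171, -0.06742446,  0.11684244,
        0.05668317]), 'joint_efforts': array([-1.20888686e-03, -5.20382452e+01,  4.64809656e+01,  1.58499100e-02,
       -2.31670047e-04, -1.49724201e-05]), 'ee_pos': array([ 0.12414197, -0.53555118,  0.23059006]), 'tcp_rot': array([-88.94166726,  89.92316602, 104.11087881]), 'wrist_force': array([ 0.03307313,  0.10906585, -0.31979755]), 'torque': array([-0.00383665,  0.03625207, -0.02284418]), 'opening': 0.08529948913070576}
scene [1.1655893  0.28927859 0.58664881]
slide_rail [202. 135. 424. 273.] 0.62
stop [215. 135. 270. 198.] 0.8
release_bar [226. 134. 255. 179.] 0.93
valve_body [340. 190. 415. 248.] 0.73
cup [136. 197. 169. 233.] 0.94
wrench [286. 253. 340. 322.] 0.77
socket [200. 227. 211. 254.] 0.75
top [ 0.55259561 -0.00549312  0.83800529]
slide_rail [ 86. 202. 337. 267.] 0.68
stop [264. 206. 314. 264.] 0.65
release_bar [292. 204. 303. 266.] 0.72
cup [329. 123. 362. 156.] 0.83
wrench [163. 105. 182. 186.] 0.88
socket [271. 135. 288. 149.] 0.66
```

Run:
```python
from h import *
for n in("scene","top"):
    c=dict(np.load(f"c_{n}.npz")); P=cloud(c)
    np.save(f"P_{n}.npy",P)
    m=P[...,2]
    if n=="top":
        for lo,hi,nm in((.125,.155,"bar"),(.064,.0755,"stoptop"),(.076,.085,"valve79"),(.026,.037,"guides"),(.008,.016,"plate")):
            k=(m>lo)&(m<hi)&(np.hypot(P[...,0]-.124,P[...,1]+.536)>.12); k[:195]=0;k[275:]=0
            q=P[k]
            if len(q)>5:
                r=cv2.minAreaRect(q[:,:2].astype(np.float32)); print(nm,len(q),np.median(q[:,2]).round(4),q.min(0).round(3),q.max(0).round(3),r)
a=cv2.imread("pics/scene0.png");b=cv2.imread("pics/top0.png")
cv2.imwrite("pics/v1.png",cv2.resize(a[100:340,110:450],None,fx=2.3,fy=2.3))
cv2.imwrite("pics/v2.png",cv2.resize(b[90:290,60:400],None,fx=2.3,fy=2.3))
```

```text
bar 417 0.1467 [ 0.482 -0.108  0.126] [ 0.596 -0.096  0.151] ((0.5388904809951782, -0.10166434943675995), (0.11438263207674026, 0.011268273927271366), 0.4800909757614136)
stoptop 3298 0.0715 [ 0.475 -0.146  0.064] [0.601 0.323 0.075] ((0.5341009497642517, 0.08847062289714813), (0.12522922456264496, 0.4708647131919861), 1.2116543054580688)
valve79 848 0.0777 [ 0.479 -0.139  0.076] [0.598 0.311 0.084] ((0.532462477684021, 0.0850273072719574), (0.11904031038284302, 0.4496147930622101), 1.807051420211792)
guides 4181 0.0319 [ 0.44  -0.604  0.026] [0.631 0.543 0.037] ((0.5345572829246521, -0.03142422437667847), (0.17381033301353455, 1.14750075340271), 1.0756809711456299)
plate 4632 0.0125 [ 0.439 -0.612  0.008] [0.637 0.515 0.016] ((0.5263716578483582, -0.048860371112823486), (0.18116557598114014, 1.1236083507537842), 2.3001139163970947)
```

View pics/v1.png

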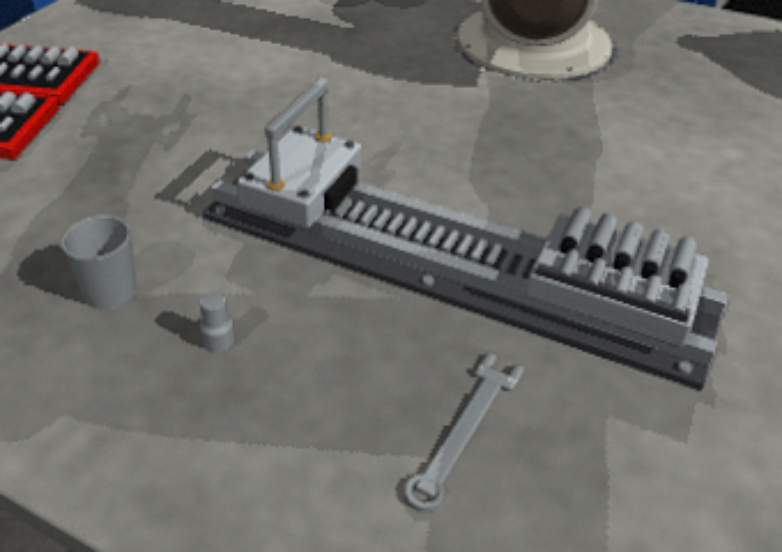

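View pics/v2.png

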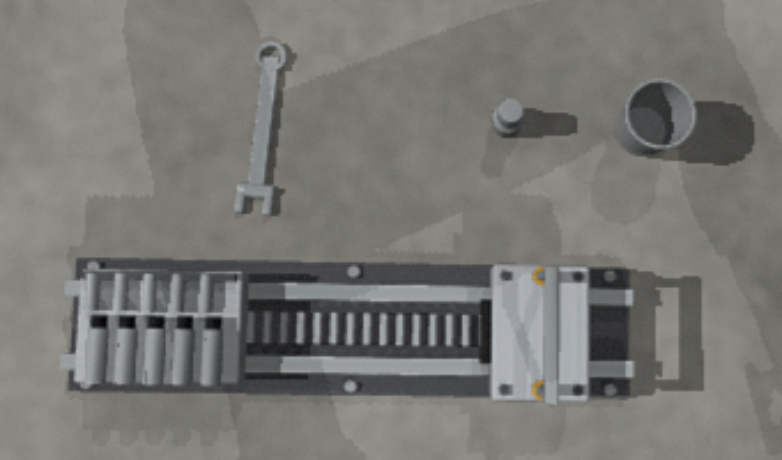

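The scene view shows the stop parked at the far left of the rail (bar top from crop (270,130) to (325,85)) and the valve body at right (540–700, 210–330). The cup, socket and wrench all lie on the +x side of the rail. The top view shows the stop at crop x 490–590, the bar at x≈550, the valve face at x≈243 and teeth at x≈300–465.

```bash
cat > meas.py <<'E'
from h import *
def run(c,yc,ve=(0.05,0.14)):
    P=cloud(c).reshape(-1,3); P=P[~np.isnan(P[:,0])]
    return P
if __name__=="__main__":
    c=dict(np.load("c_top.npz")); P=cloud(c); Q=P.reshape(-1,3)
    Q=Q[(Q[:,0]>.44)&(Q[:,0]<.63)&(Q[:,1]>-.21)&(Q[:,1]<.37)&(Q[:,2]>.008)]
    # guides between stop and valve: fit lines through per-row midpoints
    k=(Q[:,1]>-.03)&(Q[:,1]<.13)&(abs(Q[:,2]-.032)<.006)
    G=Q[k]; print("guide x hist",np.histogram(G[:,0],bins=np.arange(.48,.60,.005)))
    for s in(-1,1):
        g=G[(G[:,0]-.537)*s>.018]; f=np.polyfit(g[:,1],g[:,0],1); print(s,len(g),"yaw(deg) ",np.degrees(np.arctan(-f[0])),"x@0",f[1],np.median(g[:,2]))
    # plate outer edges per y-bin
    for lab,fn in(("min",np.min),("max",np.max)):
        E=[]
        for y in np.arange(-.18,.34,.01):
            q=Q[abs(Q[:,1]-y)<.005]; E.append((y,fn(q[:,0])))
        E=np.array(E); f=np.polyfit(E[:,0],E[:,1],1); r=E[:,1]-np.polyval(f,E[:,0]); ok=abs(r)<.003; f=np.polyfit(E[ok,0],E[ok,1],1); print("plate",lab,np.degrees(np.arctan(-f[0])),f[1],ok.sum())
    for nm,lo,hi,ylo,yhi in(("stop",.064,.078,-.2,0),("bar",.143,.155,-.2,0),("valve top",.07,.13,.1,.37)):
        q=Q[(Q[:,2]>lo)&(Q[:,2]<hi)&(Q[:,1]>ylo)&(Q[:,1]<yhi)]
        print(nm,len(q),np.percentile(q,[0,1,50,99,100],axis=0).round(4).tolist(),cv2.minAreaRect(q[:,:2].astype(np.float32)))
    # profile along y at several x
    for x in(.50,.52,.535,.55,.58):
        q=Q[abs(Q[:,0]-x)<.004]; q=q[(q[:,1]>.08)&(q[:,1]<.20)]; q=q[np.argsort(q[:,1])]
        j=np.where(q[:,2]>.06)[0][:2]; print(x,q[max(j[0]-2,0):j[0]+4,1:].round(3).tolist())
E
python3 meas.py
```

```text
guide x hist (array([  0,   0,   4, 159, 161, 176,  35,   0,  25,  59,  56,  58,  60,
        60,  36,   0,   8, 162, 155, 157,  39,   0,   0]), array([0.48 , 0.485, 0.49 , 0.495, 0.5  , 0.505, 0.51 , 0.515, 0.52 ,
       0.525, 0.53 , 0.535, 0.54 , 0.545, 0.55 , 0.555, 0.56 , 0.565,
       0.57 , 0.575, 0.58 , 0.585, 0.59 , 0.595]))
-1 535 yaw(deg)  0.10730541426251035 x@0 0.503239019861635 0.032491607208950696
1 521 yaw(deg)  0.30021472463558746 x@0 0.5731989942054454 0.03244835804209549
plate min 0.3795543700156448 0.474899227340457 51
plate max 0.06787939850517884 0.6016074458195879 52
stop 2073 [[0.4753, -0.1464, 0.064], [0.4774, -0.1459, 0.0649], [0.5383, -0.0942, 0.0713], [0.6001, -0.0571, 0.0769], [0.6014, -0.0476, 0.0779]] ((0.5381012558937073, -0.09737841784954071), (0.12541592121124268, 0.09857127070426941), 0.9292664527893066)
bar 362 [[0.4817, -0.1076, 0.1433], [0.4821, -0.1073, 0.1436], [0.5383, -0.1019, 0.147], [0.5939, -0.0969, 0.1498], [0.5961, -0.0967, 0.1509]] ((0.5388950705528259, -0.10214440524578094), (0.11437571048736572, 0.010257814079523087), 0.5297408103942871)
valve top 1849 [[0.4856, 0.1802, 0.07], [0.4864, 0.1895, 0.0702], [0.5295, 0.2505, 0.0754], [0.5865, 0.3132, 0.0809], [0.5874, 0.3199, 0.0828]] ((0.5366091132164001, 0.25014469027519226), (0.13963069021701813, 0.1017690896987915), 89.89778900146484)
0.5 [[0.176, 0.055], [0.176, 0.036], [0.176, 0.061], [0.176, 0.06], [0.176, 0.061], [0.177, 0.059]]
0.52 [[0.176, 0.039], [0.176, 0.048], [0.177, 0.063], [0.177, 0.014], [0.177, 0.06], [0.177, 0.061]]
0.535 [[0.175, 0.046], [0.175, 0.053], [0.175, 0.061], [0.176, 0.043], [0.176, 0.062], [0.176, 0.052]]
0.55 [[0.176, 0.046], [0.176, 0.026], [0.176, 0.063], [0.176, 0.034], [0.176, 0.062], [0.177, 0.06]]
0.58 [[0.176, 0.042], [0.176, 0.013], [0.176, 0.061], [0.176, 0.031], [0.176, 0.051], [0.176, 0.042]]
```

Bar centre is at about (0.5385, -0.102), rail yaw about 0.25°, valve face at y ≈ 0.176, so roughly 0.22 m of travel. First I move above the bar and turn the jaws along the rail.

Request:
apply_moves --pt "0 -0.3287 -0.5017 0.223 1" --pt "0 -0.3287 -0.5017 0.223 1" --pt "0 -0.3287 -0.5017 0.223 1" --pt "0 -0.3287 -0.5017 0.223 1" --pt "0 -0.3287 -0.5017 0.223 1" --pt "0 -0.3287 -0.5017 0.223 1" --pt "0 -0.3287 -0.5017 0.223 1" --pt "0 -0.3287 -0.5017 0.223 1" --pt "0 -0.3287 -0.5017 0.223 1" --pt "0 -0.3287 -0.5017 0.223 1" --pt "0 -0.3287 -0.5017 0.223 1" --pt "0 -0.3287 -0.5017 0.223 1"

```text
time: 2.0
ee_pos: [0.5386, -0.1018, 0.2315]
tcp_rot: [155.0, 90.0, -24.7]
wrist_force: [1.0, -1.4, -0.2]
opening: 0.0853
```

Request:
apply_moves --pt "0 0 0 0 1" --pt "0 0 0 0 1" --pt "0 0 0 0 1"

```text
time: 2.3
ee_pos: [0.5381, -0.1024, 0.2316]
tcp_rot: [132.7, 90.0, -47.1]
wrist_force: [0.3, 0.8, 0.2]
opening: 0.0857
```

Request:
apply_moves --pt "0.04 0 0 0 1" --pt "0.08 0 0 0 1" --pt "0.1 0 0 0 1" --pt "0.1105 0 0 0 1" --pt "0.1105 0 0 0 1" --pt "0.1105 0 0 0 1"

```text
time: 2.9
ee_pos: [0.5383, -0.1031, 0.1226]
tcp_rot: [159.2, 89.9, -20.6]
wrist_force: [-0.2, -0.5, -0.3]
opening: 0.0854
```

Request:
apply_moves --pt "0 0 0 0 0" --pt "0 0 0 0 -0.4" --pt "0 0 0 0 -0.5" --pt "0 0 0 0 -0.55" --pt "0 0 0 0 -0.55" --pt "0 0 0 0 -0.55" --newtons 25

```text
time: 3.5
ee_pos: [0.5383, -0.103, 0.1226]
tcp_rot: [158.7, 89.9, -21.1]
wrist_force: [0.0, -0.4, -0.4]
opening: 0.0194
```

Run:
```python
from h import *
print(bot.get_obs()["ee_pos"],bot.get_obs()["wrist_force"],bot.get_obs()["opening"])
c=cams.camera("scene"); cv2.imwrite("pics/v3.png",cv2.resize(c["frame"][80:220,170:320],None,fx=4,fy=4))
```

```text
[ 0.53834682 -0.10302467  0.12257843] [ 3.77990631e-04 -3.61989451e-01 -4.40018112e-01] 0.019405664851408936
```

View pics/v3.png

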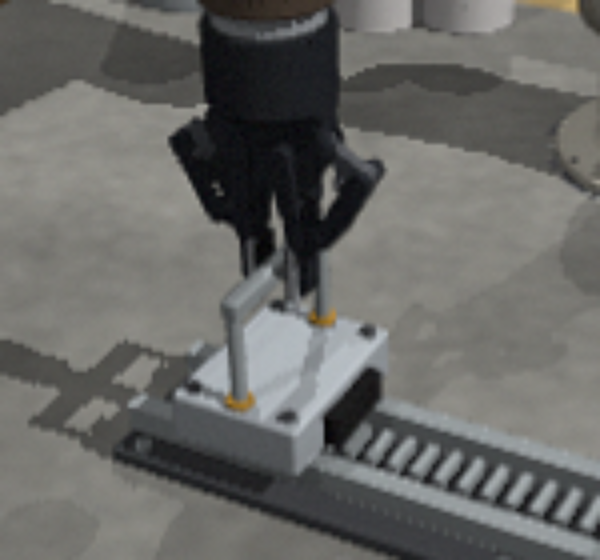

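The fingers straddle the bar in its middle (crop (270,270)) and the stop has not moved. I'll close gently.

Request:
apply_moves --pt "0 0 0 0 -0.62" --pt "0 0 0 0 -0.68" --pt "0 0 0 0 -0.8" --pt "0 0 0 0 -0.9" --pt "0 0 0 0 -1" --pt "0 0 0 0 -1" --newtons 25

```text
time: 4.15
ee_pos: [0.5384, -0.1031, 0.1226]
tcp_rot: [157.4, 89.9, -22.4]
wrist_force: [0.5, 0.7, 1.2]
opening: 0.0112
```

Request:
apply_moves --pt "0 0 0 0 -1" --pt "0 0 0 0 -1" --pt "0 0 0 0 -1" --newtons 60

```text
time: 4.45
ee_pos: [0.5384, -0.1031, 0.1227]
tcp_rot: [158.1, 89.9, -21.7]
wrist_force: [-0.2, -0.2, 1.7]
opening: 0.0107
```

Request:
apply_moves --pt "-0.003 0 0 0 -1" --pt "-0.006 0 0 0 -1" --pt "-0.009 0 0 0 -1" --pt "-0.011 0 0 0 -1" --pt "-0.0115 0 0 0 -1" --pt "-0.0115 0 0 0 -1" --pt "-0.0115 0 0 0 -1"

```text
time: 5.15
ee_pos: [0.5383, -0.1031, 0.1341]
tcp_rot: [156.5, 89.9, -23.2]
wrist_force: [1.7, -1.2, -5.2]
opening: 0.011
```

```bash
cat > chk.py <<'E'
from h import *
import sys
o=bot.get_obs(); print(o["time"],o["ee_pos"].round(4),o["wrist_force"].round(2),round(o["opening"],4))
yb=o["ee_pos"][1]
c=cams.camera("top"); P=cloud(c); Q=P.reshape(-1,3)
Q=Q[(Q[:,0]>.46)&(Q[:,0]<.61)]
b=Q[((abs(Q[:,0]-.495)<.01)|(abs(Q[:,0]-.580)<.01))&(abs(Q[:,1]-yb)<.012)&(Q[:,2]>.13)&(Q[:,2]<.175)]
print("bar top z",len(b),np.median(b[:,2]).round(4) if len(b) else None,"y",np.median(b[:,1]).round(4) if len(b) else None)
c2=cams.camera("scene")
P2=cloud(c2).reshape(-1,3)
b=P2[(abs(P2[:,0]-.585)<.012)&(abs(P2[:,1]-yb)<.02)&(P2[:,2]>.12)&(P2[:,2]<.175)]
print("scene bar max z",len(b),np.percentile(b[:,2],95).round(4) if len(b) else None)
cv2.imwrite("pics/chk_s.png",c2["frame"]);cv2.imwrite("pics/chk_t.png",c["frame"])
E
python3 chk.py
python3 - <<'E'
from h import *
c=dict(np.load("c_scene.npz"));P2=cloud(c).reshape(-1,3)
b=P2[(abs(P2[:,0]-.585)<.012)&(abs(P2[:,1]+.102)<.02)&(P2[:,2]>.12)&(P2[:,2]<.175)]
print("initial scene",len(b),np.percentile(b[:,2],95))
E
```

```text
5.15 [ 0.5383 -0.1031  0.1341] [ 1.72 -1.24 -5.16] 0.011
bar top z 13 0.152 y -0.0945
scene bar max z 103 0.1595
initial scene 80 0.14799910447418937
```

The bar is up 11.5 mm with 5.2 N on it. Next I slide most of the way.

Request:
apply_moves --pt "0 -0.005 0 0 -1" --pt "0 -0.015 0 0 -1" --pt "0 -0.03 0 0 -1" --pt "0 -0.048 0 0 -1" --pt "0 -0.066 0 0 -1" --pt "0 -0.084 0 0 -1" --pt "0 -0.102 0 0 -1" --pt "0 -0.12 0 0 -1" --pt "0 -0.135 0 0 -1" --pt "0 -0.145 0 0 -1" --pt "0 -0.15 0 0 -1" --pt "0 -0.15 0 0 -1"

```text
time: 6.45
ee_pos: [0.5379, 0.0246, 0.1336]
tcp_rot: [-90.7, 89.0, 91.5]
wrist_force: [-4.0, 1.3, -4.8]
opening: 0.0109
```

Request:
apply_moves --pt "0 -0.005 0 0 -1" --pt "0 -0.015 0 0 -1" --pt "0 -0.025 0 0 -1" --pt "0 -0.035 0 0 -1" --pt "0 -0.042 0 0 -1" --pt "0 -0.047 0 0 -1" --pt "0 -0.05 0 0 -1" --pt "0 -0.05 0 0 -1" --pt "0 -0.05 0 0 -1"

```text
time: 7.35
ee_pos: [0.5378, 0.0502, 0.1344]
tcp_rot: [-89.5, 87.9, 94.8]
wrist_force: [-2.1, 1.7, -4.7]
opening: 0.0112
```

```bash
python3 chk.py
python3 - <<'E'
import cv2
a=cv2.imread("pics/chk_s.png")[130:270,260:430]; b=cv2.imread("pics/chk_t.png")[190:280,80:250]
cv2.imwrite("pics/v4.png",cv2.vconcat([cv2.resize(a,None,fx=2.5,fy=2.5),cv2.resize(b,None,fx=2.5,fy=2.5)]))
E
```

```text
7.35 [0.5378 0.0502 0.1344] [-2.08  1.7  -4.69] 0.0112
bar top z 0 None y None
scene bar max z 109 0.1599
```

View pics/v4.png

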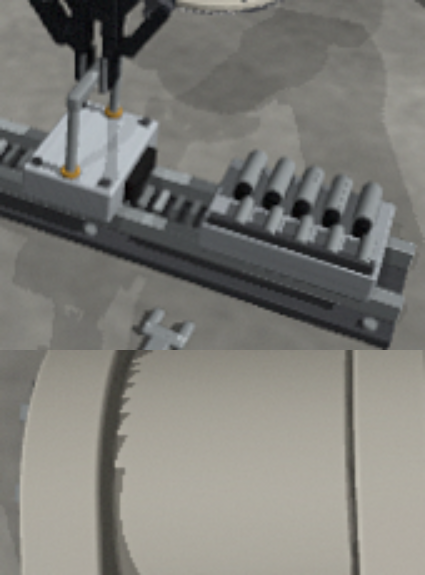

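The tool is twisting (about 4° yaw). Joint 6 is probably at its limit, so I'll check that, and find the tooth positions and the stop's current place.

Run:
```python
from h import *
from scipy.signal import find_peaks
print(bot.get_obs()["q"].round(2))
c=dict(np.load("c_top.npz"))
ys=np.arange(-.06,.185,.0005); acc=[]
f=cv2.cvtColor(c["frame"],cv2.COLOR_BGR2GRAY).astype(np.float32)
for x in np.arange(.530,.547,.002):
    X=np.c_[x-0.0044*(ys-0.0),ys,np.full_like(ys,.028)]
    rv=cv2.Rodrigues(c["R"])[0]; uv=cv2.projectPoints(X,rv,c["t"].astype(float),c["camera_matrix"],c["D"])[0][:,0]
    acc.append(cv2.remap(f,uv[:,:1].astype(np.float32),uv[:,1:].astype(np.float32),cv2.INTER_LINEAR)[:,0])
a=np.mean(acc,0); pk=find_peaks(a,distance=16,prominence=10)[0]; print("teeth y",ys[pk].round(4),a[pk].round(0))
n=np.arange(len(pk)); print(np.polyfit(n,ys[pk],1))
np.savetxt("prof.txt",np.c_[ys,a])
# stop position in scene images: compare initial and now, using points on stop top
for nm,cc in(("init",dict(np.load("c_scene.npz"))),("now",cams.camera("scene"))):
    Q=cloud(cc).reshape(-1,3); k=(Q[:,2]>.068)&(Q[:,2]<.0745)&(abs(Q[:,0]-.57)<.022)&(Q[:,1]<.16); q=Q[k]; print(nm,len(q),np.percentile(q[:,1],[1,3,10,50,90,97,99]).round(4))
    b=Q[(Q[:,2]>.135)&(Q[:,2]<.165)&(Q[:,0]>.575)&(Q[:,0]<.595)&(Q[:,1]<.1)]; print(len(b),np.percentile(b,[5,50,95],axis=0).round(4).tolist())
```

```text
[  4.24   2.77  -2.98  84.27   2.05 179.94]
teeth y [-0.048  -0.034  -0.0185 -0.003   0.013   0.0285  0.046   0.062   0.0775
  0.093   0.1085  0.126   0.142   0.1575  0.173 ] [ 79. 163. 165. 165. 165. 163. 164. 164. 165. 165. 163. 147.  92.  92.
  91.]
[ 0.01593393 -0.04997083]
init 307 [-1.1504 -0.9468 -0.1385 -0.0929 -0.0628 -0.0593 -0.0586]
54 [[0.5755, -0.1078, 0.1368], [0.5882, -0.0995, 0.1449], [0.5946, -0.0967, 0.1481]]
now 386 [-1.1304  0.0087  0.0163  0.0607  0.0915  0.0957  0.0966]
79 [[0.577, 0.0477, 0.1375], [0.5912, 0.0533, 0.1543], [0.5943, 0.0575, 0.1598]]
```

Joint 6 is at 180°, so I need a half-turned regrasp. The bar is now at y≈0.053, about midway between the teeth at 0.045 and 0.061. I'll lower the bar gently here, checking forces.

Request:
apply_moves --pt "0 0 0 0 -1" --pt "0.001 0 0 0 -1" --pt "0.002 0 0 0 -1" --pt "0.003 0.0001 0 0 -1" --pt "0.003 0.0001 0 0 -1"

```text
time: 8.0
ee_pos: [0.5377, 0.0501, 0.1313]
tcp_rot: [-89.4, 88.0, 94.9]
wrist_force: [-0.5, 0.4, -4.8]
opening: 0.0109
```

Request:
apply_moves --pt "0.0005 0 0 0 -1" --pt "0.001 0 0 0 -1" --pt "0.0015 0 0 0 -1" --pt "0.0015 0 0 0 -1" --pt "0.0015 0 0 0 -1"

```text
time: 8.5
ee_pos: [0.5378, 0.0501, 0.1298]
tcp_rot: [-89.4, 88.0, 94.9]
wrist_force: [-2.4, 0.6, -5.1]
opening: 0.0108
```

Request:
apply_moves --pt "0.001 0 0 0 -1" --pt "0.002 0.0001 0 0 -1" --pt "0.003 0.0001 0 0 -1" --pt "0.003 0.0001 0 0 -1"

```text
time: 8.9
ee_pos: [0.5378, 0.0501, 0.1266]
tcp_rot: [-89.3, 88.0, 95.0]
wrist_force: [-2.9, -0.0, -4.6]
opening: 0.0109
```

Request:
apply_moves --pt "0.001 0 0 0 -1" --pt "0.002 0.0001 0 0 -1" --pt "0.003 0.0001 0 0 -1" --pt "0.0035 0.0001 0 0 -1" --pt "0.0035 0.0001 0 0 -1"

```text
time: 9.4
ee_pos: [0.5378, 0.0501, 0.1231]
tcp_rot: [-89.4, 88.0, 94.9]
wrist_force: [-3.0, 0.1, -4.3]
opening: 0.0107
```

Request:
apply_moves --pt "0 0 0 0 -0.7" --pt "0 0 0 0 -0.4" --pt "0 0 0 0 0.2" --pt "0 0 0 0 0.8" --pt "0 0 0 0 1" --pt "0 0 0 0 1"

```text
time: 10.0
ee_pos: [0.5379, 0.0502, 0.1233]
tcp_rot: [-90.2, 88.0, 94.2]
wrist_force: [-0.7, 0.0, -0.1]
opening: 0.082
```

Request:
apply_moves --pt "-0.03 0 0 0 1" --pt "-0.06 0 0 0 1" --pt "-0.09 0 0 0 1" --pt "-0.09 0 0 0 1"

```text
time: 10.4
ee_pos: [0.5396, 0.047, 0.2176]
tcp_rot: [-100.3, 87.9, 84.0]
wrist_force: [0.5, 0.4, 0.1]
opening: 0.085
```

Request:
apply_moves --pt "0 0 0 -0.15 1" --pt "0 0 0 -0.3 1" --pt "0 0 0 -0.45 1" --pt "0 0 0 -0.6 1" --pt "0 0 0 -0.75 1" --pt "0 0 0 -0.9 1" --pt "0 0 0 -1.05 1" --pt "0 0 0 -1.2 1" --pt "0 0 0 -1.35 1" --pt "0 0 0 -1.5 1" --pt "0 0 0 -1.5 1"

```text
time: 11.5
ee_pos: [0.5395, 0.047, 0.2171]
tcp_rot: [174.4, 87.9, 84.8]
wrist_force: [0.3, 0.1, -1.3]
opening: 0.0855
```

Request:
apply_moves --pt "0 0 0 -0.15 1" --pt "0 0 0 -0.3 1" --pt "0 0 0 -0.45 1" --pt "0 0 0 -0.6 1" --pt "0 0 0 -0.75 1" --pt "0 0 0 -0.9 1" --pt "0 0 0 -1.05 1" --pt "0 0 0 -1.2 1" --pt "0 0 0 -1.35 1" --pt "0 0 0 -1.5 1" --pt "0 0 0 -1.569 1" --pt "0 0 0 -1.569 1"

```text
time: 12.7
ee_pos: [0.5394, 0.047, 0.2167]
tcp_rot: [85.2, 87.9, 85.3]
wrist_force: [0.1, 0.4, -0.8]
opening: 0.0854
```

Run:
```python
from h import *
from scipy.spatial.transform import Rotation as Ro
o=bot.get_obs(); print(o["q"].round(1),o["ee_pos"].round(4)); R=Ro.from_euler("xyz",o["tcp_rot"],degrees=True).as_matrix(); print(R.round(4))
for nm,cc in(("init",dict(np.load("c_scene.npz"))),("now",cams.camera("scene"))):
    Q=cloud(cc).reshape(-1,3); k=(Q[:,2]>.068)&(Q[:,2]<.0745)&(abs(Q[:,0]-.57)<.022)&(Q[:,1]<.16)&(Q[:,1]>-.2); q=Q[k]; print(nm,len(q),np.percentile(q[:,1],[1,3,10,50,90,97,99]).round(4))
    b=Q[(Q[:,2]>.13)&(Q[:,2]<.165)&(Q[:,0]>.575)&(Q[:,0]<.6)&(Q[:,1]<.1)&(Q[:,1]>-.2)]; print(len(b),np.percentile(b,[5,50,95],axis=0).round(4).tolist())
# target shift: grasp point to bar centre
g=np.array([.5378,.0505,.140]); tcp=g+.019*R[:,0]
print("shift",(R.T@(tcp-o["ee_pos"])).round(4))
c=cams.camera("scene"); cv2.imwrite("pics/v5.png",cv2.resize(c["frame"][90:270,230:430],None,fx=3,fy=3))
```

```text
[ 3.9  3.2  6.5 93.   2.   3.8] [0.5394 0.047  0.2167]
[[ 0.003  -0.0019  1.    ]
 [ 0.036   0.9994  0.0018]
 [-0.9993  0.036   0.003 ]]
init 297 [-0.1443 -0.1422 -0.1361 -0.0915 -0.0624 -0.0593 -0.0586]
63 [[0.5755, -0.1075, 0.133], [0.5895, -0.0997, 0.1439], [0.5948, -0.0968, 0.148]]
now 376 [0.0083 0.01   0.0164 0.0618 0.0908 0.095  0.0963]
73 [[0.5759, 0.0472, 0.1316], [0.5907, 0.0535, 0.1444], [0.5946, 0.0574, 0.1483]]
shift [ 0.0958  0.0008 -0.0018]
```

View pics/v5.png

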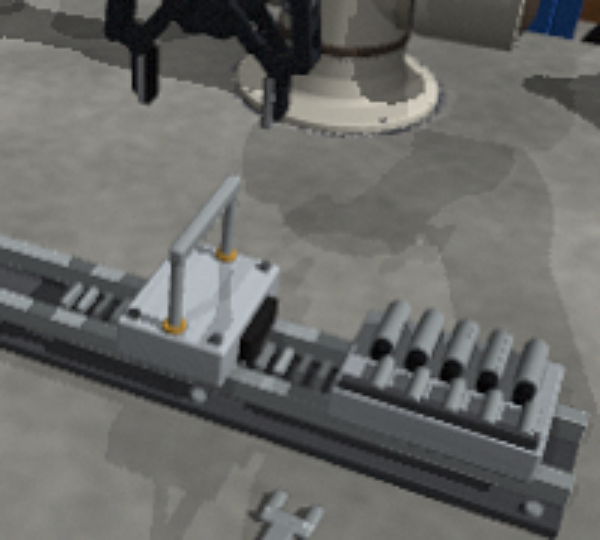

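The stop sits at bar y≈0.052 with the bar down, and the jaws are clear above it. I regrasp with joint 6 now near 4°.

Request:
apply_moves --pt "0.04 0.0018 -0.0018 0 1" --pt "0.08 0.0018 -0.0018 0 1" --pt "0.092 0.0018 -0.0018 0 1" --pt "0.0965 0.0018 -0.0018 0 0.5" --pt "0.0965 0.0018 -0.0018 0 0" --pt "0.0965 0.0018 -0.0018 0 -0.5" --newtons 20

```text
time: 13.4
ee_pos: [0.5389, 0.0523, 0.1224]
tcp_rot: [81.2, 87.9, 81.2]
wrist_force: [-0.4, -0.1, 0.4]
opening: 0.0441
```

Request:
apply_moves --pt "0 0 0 0 -0.55" --pt "0 0 0 0 -0.62" --pt "0 0 0 0 -0.68" --pt "0 0 0 0 -0.74" --pt "0 0 0 0 -0.8" --pt "0 0 0 0 -0.9" --pt "0 0 0 0 -1" --pt "0 0 0 0 -1" --newtons 20

```text
time: 14.2
ee_pos: [0.5392, 0.0522, 0.1232]
tcp_rot: [79.1, 87.9, 79.1]
wrist_force: [0.3, -0.9, 5.7]
opening: 0.0117
```

Run:
```python
from h import *
o=bot.get_obs(); print(o["q"].round(1),o["ee_pos"].round(4),o["wrist_force"].round(2),o["torque"].round(2),o["opening"])
for nm,cc in(("init",dict(np.load("c_scene.npz"))),("now",cams.camera("scene"))):
    Q=cloud(cc).reshape(-1,3); k=(Q[:,2]>.068)&(Q[:,2]<.0745)&(abs(Q[:,0]-.57)<.022)&(Q[:,1]<.16)&(Q[:,1]>-.2); q=Q[k]; print(nm,len(q),np.percentile(q[:,1],[1,3,10,50,90,97,99]).round(4))
cv2.imwrite("pics/v6.png",cv2.resize(cc["frame"][90:270,230:430],None,fx=3,fy=3))
```

```text
[ 4.5  2.5 -4.5 82.4  2.   4.5] [0.5392 0.0522 0.1232] [ 0.33 -0.85  5.71] [-0.32  0.02  0.08] 0.011696912421428871
init 297 [-0.1443 -0.1422 -0.1361 -0.0915 -0.0624 -0.0593 -0.0586]
now 375 [0.0105 0.0128 0.0196 0.0634 0.0933 0.0975 0.0983]
```

Request:
apply_moves --pt "0 0 0 0 -1" --pt "0 0 0 0 -1" --pt "-0.003 0.0001 0 0 -1" --pt "-0.006 0.0002 0 0 -1" --pt "-0.009 0.0003 0 0 -1" --pt "-0.011 0.0004 0 0 -1" --pt "-0.0115 0.0004 0 0 -1" --pt "-0.0115 0.0004 0 0 -1" --pt "-0.0115 0.0004 0 0 -1" --newtons 60

```text
time: 15.15
ee_pos: [0.5391, 0.0522, 0.1345]
tcp_rot: [79.3, 87.9, 79.3]
wrist_force: [3.5, 0.2, -4.0]
opening: 0.0108
```

```bash
cat > chk2.py <<'E'
from h import *
o=bot.get_obs(); print(o["time"],"q6",o["q"][5].round(1),o["ee_pos"].round(4),o["wrist_force"].round(2),o["torque"].round(2),round(o["opening"],4))
yb=o["ee_pos"][1]
cc=cams.camera("scene")
Q=cloud(cc).reshape(-1,3); k=(Q[:,2]>.068)&(Q[:,2]<.0745)&(abs(Q[:,0]-.57)<.022)&(abs(Q[:,1]-yb)<.052); q=Q[k]; e=np.percentile(q[:,1],99)
b=Q[(Q[:,2]>.13)&(Q[:,2]<.17)&(Q[:,0]>.575)&(Q[:,0]<.6)&(abs(Q[:,1]-yb)<.015)]
print("stop top edge moved",(e+.0586).round(4),"bar top z",np.percentile(b[:,2],95).round(4),"(init .148) y",np.median(b[:,1]).round(4),"moved",(np.median(b[:,1])+.0997).round(4))
cv2.imwrite("pics/chk_s.png",cc["frame"])
E
python3 chk2.py
```

```text
15.15 q6 4.5 [0.5391 0.0522 0.1345] [ 3.49  0.23 -3.99] [-0.41 -0.58  0.09] 0.0108
stop top edge moved 0.1567 bar top z 0.1598 (init .148) y 0.0557 moved 0.1554
```

Request:
apply_moves --pt "0.0002 0.005 0 0 -1" --pt "0.0005 0.015 0 0 -1" --pt "0.0009 0.025 0 0 -1" --pt "0.0013 0.035 -0.0001 0 -1" --pt "0.0015 0.042 -0.0001 0 -1" --pt "0.0017 0.046 -0.0001 0 -1" --pt "0.0018 0.05 -0.0001 0 -1" --pt "0.0018 0.05 -0.0001 0 -1" --pt "0.0018 0.05 -0.0001 0 -1"

```text
time: 16.1
ee_pos: [0.539, 0.1026, 0.1345]
tcp_rot: [79.8, 87.9, 79.8]
wrist_force: [1.9, 0.5, -5.0]
opening: 0.0107
```

```bash
python3 chk2.py
python3 - <<'E'
import cv2
cv2.imwrite("pics/v7.png",cv2.resize(cv2.imread("pics/chk_s.png")[110:250,290:430],None,fx=4,fy=4))
E
```

```text
16.1 q6 9.7 [0.539  0.1026 0.1345] [ 1.87  0.49 -4.98] [-0.17 -0.41  0.07] 0.0107
stop top edge moved 0.207 bar top z 0.1596 (init .148) y 0.1056 moved 0.2053
```

View pics/v7.png

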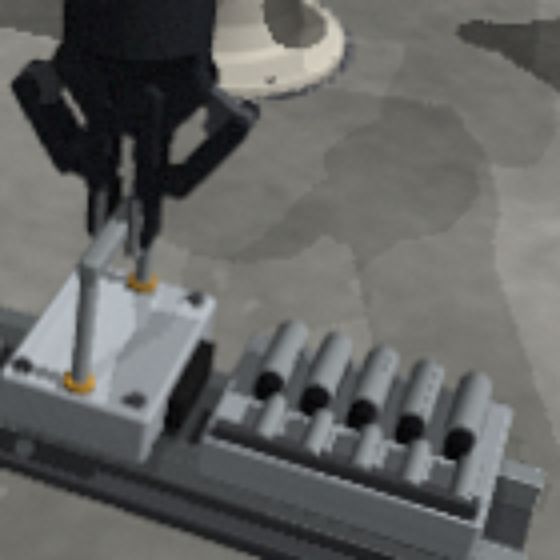

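A gap of about 15 mm remains (buffer at crop x≈205, valve body at x≈230). I approach slowly.

Request:
apply_moves --pt "0.0001 0.003 0 0 -1" --pt "0.0002 0.006 0 0 -1" --pt "0.0003 0.009 0 0 -1" --pt "0.0003 0.01 0 0 -1" --pt "0.0003 0.01 0 0 -1"

```text
time: 16.65
ee_pos: [0.5389, 0.1127, 0.1346]
tcp_rot: [80.0, 87.9, 80.0]
wrist_force: [1.9, 1.2, -6.1]
opening: 0.011
```

Request:
apply_moves --pt "0 0.001 0 0 -1" --pt "0.0001 0.002 0 0 -1" --pt "0.0001 0.002 0 0 -1"

```text
time: 16.95
ee_pos: [0.5389, 0.1148, 0.1345]
tcp_rot: [80.0, 87.9, 80.0]
wrist_force: [1.6, -0.6, -4.7]
opening: 0.0108
```

```bash
python3 chk2.py
python3 - <<'E'
import cv2
cv2.imwrite("pics/v8.png",cv2.resize(cv2.imread("pics/chk_s.png")[170:240,310:400],None,fx=7,fy=7,interpolation=cv2.INTER_CUBIC))
E
```

```text
16.95 q6 11.0 [0.5389 0.1148 0.1345] [ 1.63 -0.56 -4.67] [-0.57 -0.38  0.04] 0.0108
stop top edge moved 0.2196 bar top z 0.1594 (init .148) y 0.1177 moved 0.2174
```

View pics/v8.png

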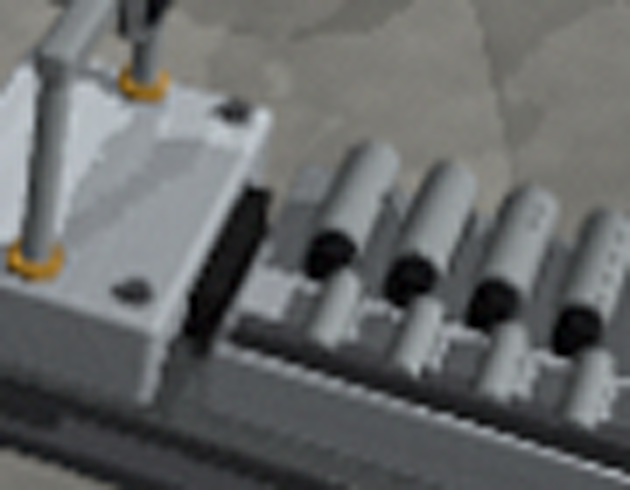

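The buffer's front (crop x≈240) is within a few mm of the valve body's edge. I continue in 1 mm steps.

Request:
apply_moves --pt "0 0.0005 0 0 -1" --pt "0 0.001 0 0 -1" --pt "0 0.001 0 0 -1"

```text
time: 17.3
ee_pos: [0.5389, 0.1158, 0.1346]
tcp_rot: [80.1, 87.8, 80.1]
wrist_force: [1.2, -0.5, -4.4]
opening: 0.011
```

Request:
apply_moves --pt "0 0.0005 0 0 -1" --pt "0 0.001 0 0 -1" --pt "0 0.001 0 0 -1"

```text
time: 17.6
ee_pos: [0.5389, 0.1169, 0.1346]
tcp_rot: [80.1, 87.8, 80.1]
wrist_force: [2.5, -0.7, -5.0]
opening: 0.0112
```

Request:
apply_moves --pt "0 0.0005 0 0 -1" --pt "0 0.001 0 0 -1" --pt "0 0.001 0 0 -1"

```text
time: 17.9
ee_pos: [0.5389, 0.118, 0.1346]
tcp_rot: [80.2, 87.8, 80.3]
wrist_force: [1.6, -1.4, -4.6]
opening: 0.0107
```

Request:
apply_moves --pt "0 0.0005 0 0 -1" --pt "0 0.0005 0 0 -1"

```text
time: 18.1
ee_pos: [0.5389, 0.1185, 0.1347]
tcp_rot: [80.2, 87.8, 80.2]
wrist_force: [1.8, -1.6, -4.9]
opening: 0.011
```

Request:
apply_moves --pt "0 0.0005 0 0 -1" --pt "0 0.0005 0 0 -1"

```text
time: 18.3
ee_pos: [0.5389, 0.1186, 0.1346]
tcp_rot: [80.0, 87.9, 80.0]
wrist_force: [1.8, -4.9, -5.3]
opening: 0.0109
```

Request:
apply_moves --pt "0 0.0005 0 0 -1" --pt "0 0.0005 0 0 -1"

```text
time: 18.5
ee_pos: [0.5389, 0.1186, 0.1346]
tcp_rot: [79.7, 88.0, 79.7]
wrist_force: [2.7, -5.1, -4.9]
opening: 0.0112
```

Contact: the y force went to −5 N and motion stalled at y=0.1186. I hold a light press to make sure of it.

Request:
apply_moves --pt "0 0.0007 0 0 -1" --pt "0 0.0007 0 0 -1" --pt "0 0.0007 0 0 -1"

```text
time: 18.8
ee_pos: [0.5389, 0.1186, 0.1345]
tcp_rot: [79.5, 88.0, 79.4]
wrist_force: [3.0, -5.8, -4.9]
opening: 0.0108
```

```bash
python3 chk2.py
python3 - <<'E'
from h import *
for nm,cc in(("init",cv2.imread("pics/scene0.png")),("now",cv2.imread("pics/chk_s.png"))):
    pass
a=cv2.cvtColor(cv2.imread("pics/scene0.png"),6).astype(np.float32)[185:255,365:425];b=cv2.cvtColor(cv2.imread("pics/chk_s.png"),6).astype(np.float32)[185:255,365:425]
print("valve px shift",cv2.phaseCorrelate(a,b,cv2.createHanningWindow(a.shape[::-1],cv2.CV_32F)))
E
```

```text
18.8 q6 11.5 [0.5389 0.1186 0.1345] [ 3.   -5.81 -4.95] [-1.72 -0.36  0.14] 0.0108
stop top edge moved 0.223 bar top z 0.1592 (init .148) y 0.1213 moved 0.221
valve px shift ((0.2627978719038495, 0.09603617439208278), 0.8737566462269536)
```

Request:
apply_moves --pt "0.001 0 0 0 -1" --pt "0.002 -0.0001 0 0 -1" --pt "0.0025 -0.0001 0 0 -1" --pt "0.0025 -0.0001 0 0 -1"

```text
time: 19.25
ee_pos: [0.5389, 0.1185, 0.1319]
tcp_rot: [79.6, 88.0, 79.5]
wrist_force: [1.1, -3.4, -5.3]
opening: 0.0108
```

Request:
apply_moves --pt "0.0005 -0.0001 0 0 -1" --pt "0.001 -0.0001 0 0 -1" --pt "0.001 -0.0001 0 0 -1"

```text
time: 19.55
ee_pos: [0.539, 0.1185, 0.1312]
tcp_rot: [79.1, 88.0, 79.0]
wrist_force: [0.7, -3.1, -2.4]
opening: 0.0103
```

Request:
apply_moves --pt "0.0005 -0.0001 0 0 -1" --pt "0.0005 -0.0001 0 0 -1"

```text
time: 19.75
ee_pos: [0.539, 0.1185, 0.1311]
tcp_rot: [78.5, 88.0, 78.4]
wrist_force: [-0.3, -2.6, -0.6]
opening: 0.0107
```

The bar is on a tooth (z stalled at lift ≈8 mm). I ease back in small steps with a light downward bias.

Request:
apply_moves --pt "0.0002 -0.0005 0 0 -1" --pt "0.0002 -0.0005 0 0 -1"

```text
time: 19.95
ee_pos: [0.5389, 0.1184, 0.131]
tcp_rot: [78.7, 88.0, 78.6]
wrist_force: [-0.4, -1.3, -4.6]
opening: 0.0111
```

Request:
apply_moves --pt "0.0002 -0.0005 0 0 -1" --pt "0.0002 -0.0005 0 0 -1"

```text
time: 20.15
ee_pos: [0.5389, 0.1181, 0.1304]
tcp_rot: [79.2, 87.9, 79.2]
wrist_force: [1.2, 0.6, -4.5]
opening: 0.0107
```

Request:
apply_moves --pt "0.0003 -0.0005 0 0 -1" --pt "0.0003 -0.0005 0 0 -1"

```text
time: 20.35
ee_pos: [0.5389, 0.1178, 0.1298]
tcp_rot: [79.7, 87.9, 79.7]
wrist_force: [1.5, 2.0, -4.4]
opening: 0.0109
```

The pawl has slipped past the tooth edge: z keeps falling and the full spring load is back on the gripper. I lower it, a touch further back from the edge.

Request:
apply_moves --pt "0.001 -0.0005 0 0 -1" --pt "0.002 -0.0008 0 0 -1" --pt "0.003 -0.0009 0 0 -1" --pt "0.003 -0.0009 0 0 -1"

```text
time: 20.75
ee_pos: [0.5389, 0.117, 0.1266]
tcp_rot: [79.8, 87.9, 79.8]
wrist_force: [1.6, 1.2, -5.2]
opening: 0.0108
```

Request:
apply_moves --pt "0.001 0 0 0 -1" --pt "0.002 -0.0001 0 0 -1" --pt "0.0025 -0.0001 0 0 -1" --pt "0.0025 -0.0001 0 0 -1"

```text
time: 21.15
ee_pos: [0.5389, 0.1169, 0.124]
tcp_rot: [79.9, 87.9, 79.9]
wrist_force: [1.6, 0.8, -3.8]
opening: 0.0109
```

Request:
apply_moves --pt "0.0005 0 0 0 -1" --pt "0.001 0 0 0 -1" --pt "0.001 0 0 0 -1"

```text
time: 21.45
ee_pos: [0.539, 0.1169, 0.1234]
tcp_rot: [79.3, 87.9, 79.3]
wrist_force: [0.5, -0.4, -0.7]
opening: 0.0108
```

The bar bottoms at lift ≈0. I open the gripper and retreat.

Request:
apply_moves --pt "0 0 0 0 -0.8" --pt "0 0 0 0 -0.6" --pt "0 0 0 0 -0.2" --pt "0 0 0 0 0.3" --pt "0 0 0 0 0.8" --pt "0 0 0 0 1" --pt "0 0 0 0 1"

```text
time: 22.15
ee_pos: [0.539, 0.117, 0.1234]
tcp_rot: [79.3, 87.9, 79.3]
wrist_force: [-0.1, 0.6, -0.8]
opening: 0.0852
```

Request:
apply_moves --pt "-0.02 0 0 0 1" --pt "-0.05 0 0 0 1" --pt "-0.08 0 0 0 1" --pt "-0.1 0 0 0 1" --pt "-0.1 0 0 0 1" --pt "-0.1 0 0 0 1"

```text
time: 22.75
ee_pos: [0.5385, 0.1134, 0.2232]
tcp_rot: [78.8, 87.9, 78.8]
wrist_force: [2.0, 0.6, 0.4]
opening: 0.0851
```

```bash
python3 chk2.py
python3 - <<'E'
from h import *
a=cv2.cvtColor(cv2.imread("pics/scene0.png"),6).astype(np.float32)[185:255,365:425];n=cv2.imread("pics/chk_s.png");b=cv2.cvtColor(n,6).astype(np.float32)[185:255,365:425]
print("valve px shift",cv2.phaseCorrelate(a,b,cv2.createHanningWindow(a.shape[::-1],cv2.CV_32F)))
cv2.imwrite("pics/v9.png",cv2.resize(n[90:350,110:450],None,fx=2.3,fy=2.3))
E
```

```text
22.75 q6 10.9 [0.5385 0.1134 0.2232] [1.96 0.6  0.43] [-0.   -0.   -0.03] 0.0851
stop top edge moved 0.2216 bar top z 0.1489 (init .148) y 0.1201 moved 0.2198
valve px shift ((0.2650732486844518, 0.09413301972438148), 0.8827614117551733)
```

View pics/v9.png

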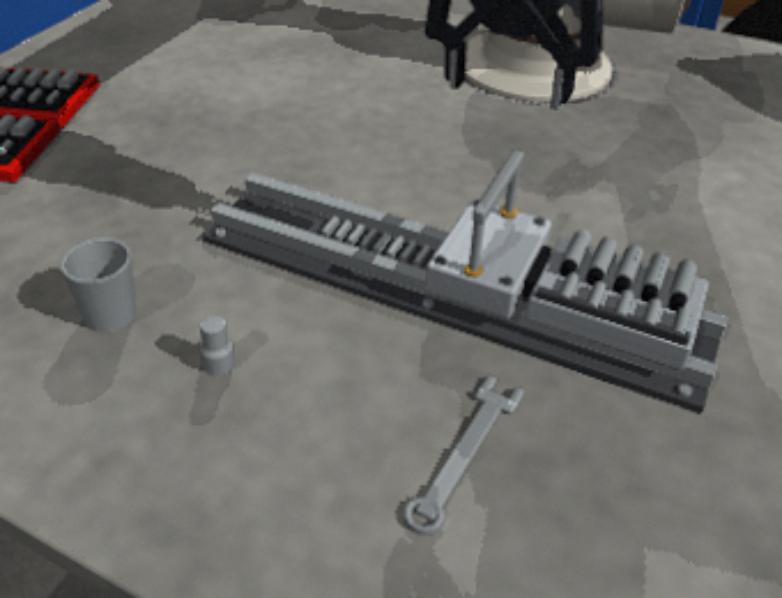

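The view shows the bar down, the stop next to the valve body (buffer at crop x≈535), the gripper clear above, and the cup, socket and wrench in place.

```bash
python3 -c "
from h import *
print(bot.job_done())"
```

```text
the job is handed in; nothing more can be done
None
```

The stop is locked in the notch nearest the valve body with the bar down, and the gripper is clear. I handed the job in at about 23 s of the 58 s allowed; no verdict was reported.

**What I did**
- I lifted the bar about 11.5 mm and slid the stop until joint 6 reached its 180° limit and began twisting the tool.
- I lowered the bar into a notch partway along, let go, turned the gripper half round and regrasped, leaving the tool tilted about 2°.
- I then slid on in small steps until the stop stalled against the valve body. The wrist read 5–6 N along the rail, including the stop's roughly 2 N of friction.
- With the bar resting on a tooth, I eased the stop back about 1.5 mm until the bar went down, then opened and retreated.

**Last checks**
- **Bar:** it bottomed within about 0.2 mm of its fully-down grip height. The camera put its top at 148.9 mm against 148.0 mm at the start, a difference I put down to viewing angle.
- **Gap:** the buffer is about 1.5–2 mm from the valve body, from the arm's retreat; the limit is 18 mm.
- **Valve body:** its picture shifted about 0.26 px, which I estimate at 0.5 mm or less. The shift was the same before and after easing back.
- **Other things:** the cup, socket and wrench look unmoved.
- **Disagreement:** the camera and arm positions along the rail differed by 1–3 mm throughout, so I judged contact and the drop into the notch by force and stalled motion.

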